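# Set the multimeter to volts DC with a fingertip

### The arm

A 6-joint arm with a two-finger parallel gripper is mounted at the origin on the work surface. World frame = base frame: x ahead of the robot, y to its left, z up, the work surface at z = 0. Lengths are in m, angles in rad, forces in N, time in s.
With the tool pointing down it reaches from about 0.3 to 0.775 m from the base axis. Payload 14.6 kg.
Tool frame: the origin (TCP) lies midway between the tips of the shut fingers; the grasp point (between the pads) lies 19 mm behind it (ctrl.pinch_z is the distance from the TCP to the grasp point, in m); z points along the fingers, y is the line along which they close (so a half turn about z gives the same grasp; the last joint's range is limited). The gripper opens to 94 mm and grips with 3 to 60 N. Pads are 16 mm wide; open, the fingers measure 119 mm over their backs; the gripper's body (75 mm by 177 mm) begins 78 mm behind the grasp point.
Start: joints at [1.095, 0.3, 1.521, -0, 1.321, -0.067], TCP at [0.219, 0.505, 0.205] pointing down, gripper open.
Joint ranges: [-3.03, 3.03], [-0.79, 2.21], [0.23, 2.52], [-1.04, 4.18], [0, 3.07], [-2.55, 2.55]. Speed limits (rad/s): [2.22, 2.22, 2.57, 3.14, 3.14, 3.14].

### API

Orientations are given as [roll, pitch, yaw] about the fixed x, y, z axes, in that order (R = Rz(yaw) Ry(pitch) Rx(roll)).
In Python, from station import ctrl gives the robot as it stands.
- The arm moves only by the tool jog_arm, never from a script. Its argument "motion" is a list of rows, each a list of 7 numbers: the shift along the tool's x, y, z in m, then the turn, a rotation vector about the tool's x, y, z in rad, then the opening, from -1 (shut) to 1 (fully open). In form: [[tx, ty, tz, rx, ry, rz, gripper], ...]. A call has 1 to 5 rows; each row shifts and turns the commanded pose from where the row before left it, along the tool's axes as they then stand; what a row does not reach is not made up. A row lasts 1/10 s, in which the tool goes at most 50 mm and 8.59 degrees, less where a joint would pass 70% of its speed; a pose out of reach is approached as far as the arm can. A call is refused whole if a number of a shift passes 0.05 or a number of a turn 0.15, either way. A call with a gripper value outside its range is refused whole. The fingers move at their own pace and stop on an object; "squeeze" is the grip in N (left out, the last holds). Time passes only in rows, so rows that do not move let the fingers close. It gives the time, the measured TCP pose, the force, the opening and the grip force at its end, in the units of the state.
- ctrl.get_obs(): the state, without advancing time (a new reading comes with each control period).
- ctrl.camera(name): name is "side" or "top"; returns the picture (384x512x3 uint8, red, green, blue); there is no depth.
- ctrl.camera_model(name): a dict with "intrinsics" (3x3 intrinsics, pixels), "rvec" (rotation vector, rad) and "tvec" (3), from world to camera coordinates, as OpenCV has them. Camera axes: x right, y down, z forward; pixel columns grow to the right and rows downward; lengths in m; the calibration is good to about 2 mm. A picture is of the moment at which its call begins. camera_model takes no time and is no camera call.
- ctrl.hand_in(): hands the job in; it is judged then, once.
The state is a dict: "time_s": time; "qpos": joint angles; "joint_vel": joint speeds; "tau": joint torques, N m; "ee_pos": TCP position; "eef_rot": TCP orientation; "force": force on the tool from outside, world axes, zero at the start; "moment": the same for the moment, N m; "grip_width": finger opening in m; "grip_force": force on a finger pad.
Only numpy, scipy, OpenCV 4.12 (cv2) and the standard library are available. Lean on these libraries where they do the work, as an engineer would, in place of code of your own. Each camera call takes 0.05 s, during which the arm holds its last target. There are 200 camera calls.

### The job

Get the orange multimeter ready to test the router's power adapter: with a fingertip rubbing on its black knurled dial, turn the dial clockwise until the white pointer clicks into the detent at the yellow dot, and take the finger off. Then press the yellow key fully down and let it go. The meter stays flat where it lies on the desk: do not pinch the dial, lift or shove the meter, bear down hard on it, or disturb the things around it.

Things in the scene. Friction and masses are not known exactly. Their poses are not given: they have to be found in the camera images.
- meter: Loose orange digital multimeter lying face up, about 0.6 kg, on a rubber sole (slides from about 4 N of sideways push): 196 mm long (x), 94 mm wide (y), dark face 42 mm above the desk. Origin: centre of its underside; +x from the four sockets to the display, +y to the left when reading it, z up. Only the dial and the yellow key stand more than 2 mm above the face.
- dial (a joint): Angle of the dial in rad, growing clockwise seen from above. A detent every 0.524 (30 degrees) from 0 to 3.14: 0 = off (white bar; pointer to the meter's +y), 0.524 = white dot, 1.047 = yellow dot (volts), then blue, two green, red. It starts at off or at the white dot. Passing the crest between detents takes about 0.045 N m (1.6 N at the rim); let go within 12 degrees of a detent it snaps in.
- dial_top (a point): Centre of the flat top of the black dial, on its axis, 57 mm above the desk, at x = -16 mm, y = 0 on the meter. Disc 58 mm in diameter, knurled rim, standing 15 mm above the face. It turns by friction under a finger that presses on the top off the axis and sweeps round (3 to 10 N at 19 mm from the axis), or is pushed lightly (about 3 N) against the rim and drawn along it. The point turns with the dial.
- dial_pointer (a point): Outer end of the white pointer line on the top of the dial, 26.5 mm from the dial's axis; it turns with the dial.
- key_top (a point): Centre of the top of the round yellow key, 13.6 mm in diameter, standing 5 mm above the meter's face (47 mm above the desk) at x = +31 mm, y = +30 mm on the meter, its edge 20 mm from the dial's rim. The grey keys beside it are nearly flush and dead.
- select_key (a joint): Travel of the yellow key in m: 0 up, 0.003 fully down (about 4 N); a press counts from 0.002. It springs back when let go.
- router: Loose white router, 128 x 190 mm, 35 mm high, with two upright black antennas on its +x edge that reach 207 mm above the desk. Origin: centre of its underside. Leave it alone.
- adapter: Loose black plug-in power adapter, 78 x 46 x 30 mm (38 mm at the raised part), two 19 mm plug pins pointing to its -x. Origin: centre of its underside. It lies beside the meter; leave it alone.
- spare_antenna: Loose black rod antenna with brass connector, 194 mm along its x, 15 mm thick, lying beside the meter. Origin: under its middle, on the desk. Leave it alone.
- mug: Loose blue mug, 80 mm across, 92 mm high, handle to its +y. Origin: centre of its underside. Leave it alone.
- screwdriver: Loose screwdriver with green handle, 180 mm along its x, 26 mm thick. Origin: under its middle, on the desk. Leave it alone.
- phone: Loose black phone, 148 x 72 x 9 mm. Origin: centre of its underside. Leave it alone.

How it is judged:
By the outcome, as a careful person would: the job done as asked, in the order asked, and still so for the second after the job is handed in, with the robot touching nothing.
It also fails if it takes over 51 s, if anything falls off the work surface, if the arm or the gripper's body presses on something with over 40 N, if the wrist force passes 120 N, or if a joint passes its speed limit or range.

## Working session

There is one attempt and no reset: what is moved stays moved. The work goes in short steps, Python scripts to look and compute and a tool call to move; the robot and the scene stay as the last step left them, time stands still between calls to the robot, and variables do not carry over. Pictures are saved under pics/ and viewed, at most 10 in all, crops included, and the job is handed in when it is done.

Besides the shell and the picture viewer there is one more tool, called after "Call:" in YAML: its name, and indented under it one key for each argument. jog_arm: Moves the arm, as the interface text tells. Its arguments: {"type":"object","properties":{"motion":{"type":"array"},"squeeze":{"type":"number"}},"required":["motion"]}

```bash
mkdir -p pics; ls
python3 - <<'E'
from station import ctrl
import cv2
o=ctrl.get_obs();print({k:o[k] for k in('time_s','ee_pos','eef_rot','force','grip_width')})
for n in('top','side'):
    im=ctrl.camera(n);cv2.imwrite(f'pics/{n}0.png',cv2.cvtColor(im,cv2.COLOR_RGB2BGR));print(ctrl.camera_model(n))
E
```

```text
pics
{'time_s': 0.0, 'ee_pos': array([0.21849894, 0.50444926, 0.20491306]), 'eef_rot': array([-3.14045367e+00, -1.00713059e-04,  2.73278641e+00]), 'force': array([ 0.14276487, -1.0861314 , -0.09623299]), 'grip_width': 0.09374587106202029}
{'intrinsics': array([[421.38592298,   0.        , 257.92220166],
       [  0.        , 421.38592298, 187.34522332],
       [  0.        ,   0.        ,   1.        ]]), 'rvec': array([ 2.13601884, -2.12951522,  0.18791391]), 'tvec': array([0.01873689, 0.53927391, 1.26200581])}
{'intrinsics': array([[364.0084659 ,   0.        , 255.33372019],
       [  0.        , 364.0084659 , 197.68152788],
       [  0.        ,   0.        ,   1.        ]]), 'rvec': array([ 2.07321914, -0.40640552,  0.24993247]), 'tvec': array([-0.48913072,  0.17712351,  0.92439888])}
```

View pics/top0.png

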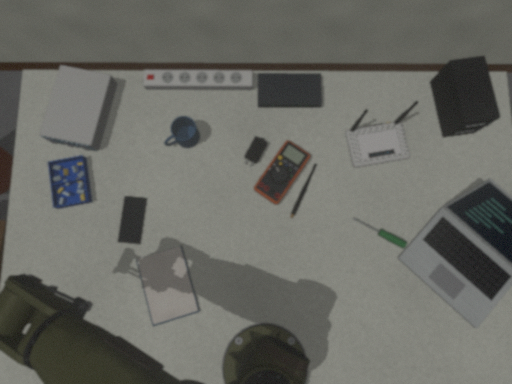

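View pics/side0.png

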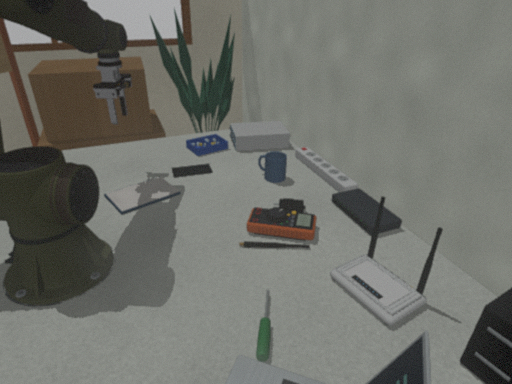

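The top view shows the meter centred near px (283,172), display toward (293,153), the adapter at (256,149) and the rod antenna at (304,190). In the side view the meter is near (282,222).

```bash
cat > h.py <<'E'
import numpy as np,cv2
from station import ctrl
def cam(n):
    m=ctrl.camera_model(n);return m['intrinsics'],np.array(m['rvec'],float),np.array(m['tvec'],float)
def back(n,uv,z):
    K,r,t=cam(n);R=cv2.Rodrigues(r)[0]
    d=R.T@np.linalg.inv(K)@np.array([uv[0],uv[1],1.]);c=-R.T@t
    return c+d*(z-c[2])/d[2]
def proj(n,P):
    K,r,t=cam(n);return cv2.projectPoints(np.atleast_2d(np.array(P,float)),r,t,K,None)[0][:,0]
def mean(n,k):
    return np.mean([ctrl.camera(n).astype(float) for _ in range(k)],0).astype(np.uint8)
def crop(im,x0,y0,x1,y1,s,fn):
    cv2.imwrite(fn,cv2.cvtColor(cv2.resize(im[y0:y1,x0:x1],None,fx=s,fy=s,interpolation=cv2.INTER_CUBIC),cv2.COLOR_RGB2BGR))
E
python3 - <<'E'
from h import *
a=mean('top',4);b=mean('side',4)
A=cv2.resize(a[130:215,235:325],None,fx=6.6,fy=6.6,interpolation=cv2.INTER_CUBIC)
A=cv2.convertScaleAbs(A,alpha=1.6)
cv2.imwrite('pics/c1.png',cv2.cvtColor(A,cv2.COLOR_RGB2BGR))
B=cv2.resize(b[190:255,235:330],None,fx=8,fy=8,interpolation=cv2.INTER_CUBIC)
cv2.imwrite('pics/c2.png',cv2.cvtColor(cv2.convertScaleAbs(B,alpha=1.6),cv2.COLOR_RGB2BGR))
h=cv2.cvtColor(a,cv2.COLOR_RGB2HSV)
m=((h[...,0]<14)&(h[...,1]>120)&(h[...,2]>60)).astype(np.uint8);m[:130]=0;m[215:]=0;m[:,:235]=0;m[:,325:]=0
p=np.argwhere(m)[:,::-1].astype(np.float32)
print(len(p));r=cv2.minAreaRect(p);print(r)
bx=cv2.boxPoints(r);w=np.array([back('top',q,.035)[:2] for q in bx]);print(w.round(4),w.mean(0),[np.linalg.norm(w[i]-w[i-1]) for i in range(4)])
y=((h[...,0]>20)&(h[...,0]<35)&(h[...,1]>120)&(h[...,2]>80));y[:130]=0;y[215:]=0;y[:,:235]=0;y[:,325:]=0
for q in np.argwhere(y):print(q[::-1],h[q[0],q[1]])
E
```

```text
146
((281.3773193359375, 172.67922973632812), (27.36545181274414, 57.597755432128906), 34.38034439086914)
[[ 0.5368  0.0332]
 [ 0.6912 -0.0701]
 [ 0.6407 -0.1413]
 [ 0.4883 -0.0373]] [ 0.58926804 -0.05389131] [np.float64(0.0856031432534548), np.float64(0.18575784967240255), np.float64(0.08735577393894009), np.float64(0.18457586002365858)]
[280 155] [ 22 125  94]
[278 156] [ 21 136 107]
[279 156] [ 22 145 120]
[280 156] [ 22 149 120]
[281 156] [ 22 135 104]
[278 157] [ 22 140 111]
[279 157] [ 23 152 126]
[280 157] [ 22 154 129]
[281 157] [ 22 142 113]
[278 158] [ 23 126 101]
[279 158] [ 23 146 119]
[280 158] [ 22 148 122]
[281 158] [ 22 137 108]
[279 159] [ 23 125  98]
[280 159] [ 23 128 100]
[280 162] [ 22 129  97]
[279 163] [ 23 126  97]
[280 163] [ 23 136 109]
[281 163] [ 23 129  97]
[280 164] [ 22 130 100]
[281 164] [ 22 122  90]
```

View pics/c1.png

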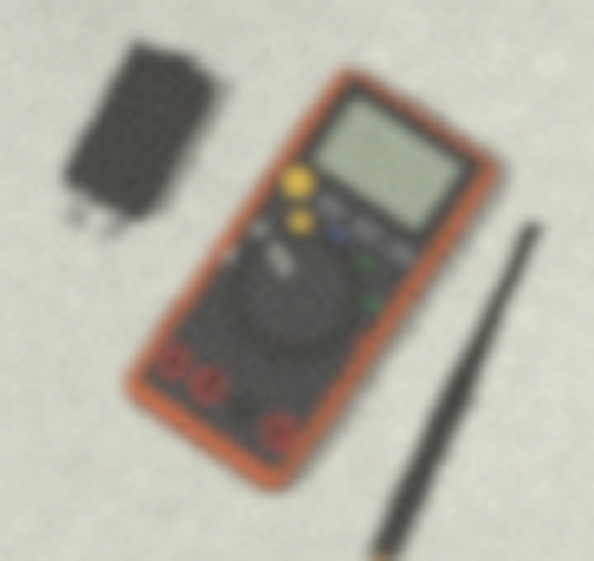

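View pics/c2.png

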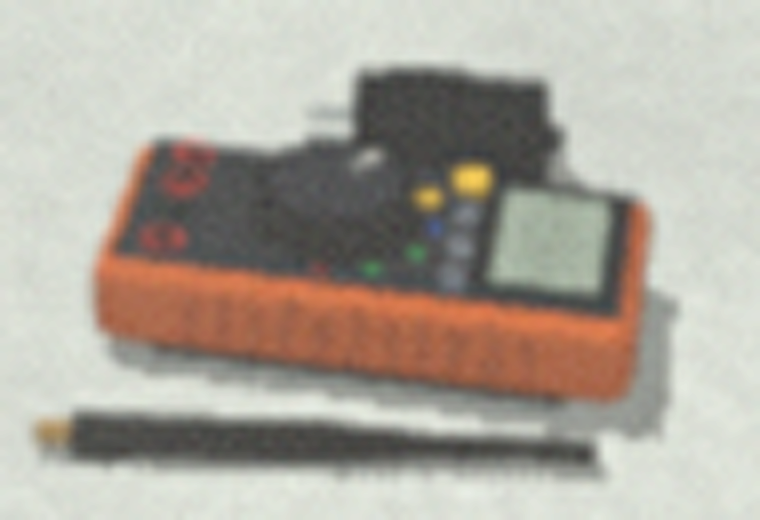

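```bash
cat > fit.py <<'E'
from h import *
from scipy.optimize import minimize
S=8
def hullmask(n,k=4):
    im=mean(n,k);h=cv2.cvtColor(im,cv2.COLOR_RGB2HSV).astype(int)
    x0,y0,x1,y1=dict(top=(235,130,325,215),side=(235,190,330,255))[n]
    big=cv2.resize(im[y0:y1,x0:x1],None,fx=S,fy=S,interpolation=cv2.INTER_CUBIC)
    h=cv2.cvtColor(big,cv2.COLOR_RGB2HSV)
    m=((h[...,0]<16)&(h[...,1]>85)).astype(np.uint8)
    m=cv2.morphologyEx(m,cv2.MORPH_OPEN,np.ones((5,5)))
    nl,l,st,_=cv2.connectedComponentsWithStats(m);m=(l==1+np.argmax(st[1:,4])).astype(np.uint8)
    p=np.argwhere(m)[:,::-1].astype(np.int32)
    H=cv2.fillConvexPoly(np.zeros_like(m),cv2.convexHull(p),1)
    y=((h[...,0]>18)&(h[...,0]<35)&(h[...,1]>95)&(h[...,2]>60)).astype(np.uint8)
    nl,l,st,c=cv2.connectedComponentsWithStats(y);i=1+np.argmax(st[1:,4])
    return H,(np.array(c[i])+.5)/S-.5+[x0,y0],(x0,y0)
def T(q,P):
    c,s=np.cos(q[2]),np.sin(q[2]);P=np.atleast_2d(np.array(P,float))
    return np.c_[q[0]+c*P[:,0]-s*P[:,1],q[1]+s*P[:,0]+c*P[:,1],P[:,2]]
r=.010
box=np.array([[sx*(.098-r)+r*np.cos(a),sy*(.047-r)+r*np.sin(a),z] for sx in(-1,1) for sy in(-1,1) for z in(.002,.042) for a in np.linspace(0,6.28,13)])
def fit(names=('top','side'),q0=(.59,-.054,-.59)):
    D={n:hullmask(n) for n in names}
    def cost(q,full=False):
        f=0;out=[]
        for n in names:
            H,k,o=D[n]
            p=((proj(n,T(q,box))-o+.5)*S-.5)
            g=cv2.fillConvexPoly(np.zeros_like(H),cv2.convexHull(np.round(p*16).astype(np.int32)),1,shift=4)
            iou=(H&g).sum()/(H|g).sum();e=proj(n,T(q,[[.031,.03,.047]]))[0]-k
            f+=1-iou+.02*(e@e);out.append((n,round(iou,4),e.round(2)))
        return out if full else f
    R=minimize(cost,q0,method='Nelder-Mead',options=dict(initial_simplex=[q0,(q0[0]+.01,q0[1],q0[2]),(q0[0],q0[1]+.01,q0[2]),(q0[0],q0[1],q0[2]+.08)]))
    return R.x,cost(R.x,True)
if __name__=='__main__':
    for ns in(('top','side'),('top',),('side',)):print(*fit(ns))
    q,_=fit()
    for nm,P in(('dial',[-.016,0,.057]),('key',[.031,.03,.047])):print(nm,T(q,P).round(4))
    print(proj('top',T(q,[-.016,0,.057])))
E
python3 fit.py
```

```text
[ 0.59139642 -0.05483454 -0.59538201] [('top', np.float64(0.931), array([-0.16,  0.61])), ('side', np.float64(0.8206), array([ 0.58, -0.15]))]
[ 0.59337885 -0.05603653 -0.58884997] [('top', np.float64(0.9299), array([ 0.12, -0.05]))]
[ 0.59017373 -0.05339055 -0.60437244] [('side', np.float64(0.8222), array([ 0.03, -0.29]))]
dial [[ 0.5783 -0.0447  0.057 ]]
key [[ 0.634  -0.0468  0.047 ]]
[[278.98739952 174.40650742]]
```

The pointer in the top crop runs from px (279,174) toward (277.4,169.4), so it's at the white dot and has to turn 30° clockwise. The dial is at about (0.5785,-0.045) and the key at about (0.634,-0.047). The move goes at height with the gripper shut.

Call:
jog_arm:
  motion:
    - [-0.036, -0.023, 0, 0, 0, 0, -1]
    - [-0.036, -0.023, 0, 0, 0, 0, -1]
    - [-0.036, -0.023, 0, 0, 0, 0, -1]
    - [-0.036, -0.023, 0, 0, 0, 0, -1]
    - [-0.036, -0.023, 0, 0, 0, 0, -1]
  squeeze: 5

```text
time_s: 2.2
ee_pos: [0.3387, 0.3261, 0.2056]
eef_rot: [3.141, 0.0, 2.733]
force: [0.0, -0.1, 0.4]
grip_width: 0.0575
grip_force: 0.0
```

Call:
jog_arm:
  motion:
    - [-0.036, -0.023, 0, 0, 0, 0, -1]
    - [-0.036, -0.023, 0, 0, 0, 0, -1]
    - [-0.036, -0.023, 0, 0, 0, 0, -1]
    - [-0.036, -0.023, 0, 0, 0, 0, -1]
    - [-0.036, -0.023, 0, 0, 0, 0, -1]

```text
time_s: 2.7
ee_pos: [0.4583, 0.1489, 0.2057]
eef_rot: [3.141, 0.0, 2.733]
force: [0.8, 0.7, 0.3]
grip_width: 0.0172
grip_force: 0.0
```

Call:
jog_arm:
  motion:
    - [-0.036, -0.023, 0, 0, 0, 0, -1]
    - [-0.036, -0.023, 0, 0, 0, 0, -1]
    - [-0.036, -0.023, 0, 0, 0, 0, -1]
    - [-0.036, -0.023, 0, 0, 0, 0, -1]
    - [-0.036, -0.023, 0, 0, 0, 0, -1]

```text
time_s: 3.2
ee_pos: [0.5778, -0.0282, 0.2055]
eef_rot: [3.141, 0.0, 2.733]
force: [0.2, 0.5, 0.5]
grip_width: 0.0003
grip_force: 0.0
```

Call:
jog_arm:
  motion:
    - [0, 0, 0.015, 0, 0, 0.135, -1]
    - [0, 0, 0.015, 0, 0, 0.135, -1]
    - [0, 0, 0.015, 0, 0, 0.135, -1]
    - [0, 0, 0.015, 0, 0, 0.135, -1]
    - [0, 0, 0.015, 0, 0, 0.135, -1]

```text
time_s: 3.7
ee_pos: [0.577, -0.0266, 0.1298]
eef_rot: [3.142, 0.0, 2.052]
force: [-0.0, 0.9, 0.0]
grip_width: 0.0004
grip_force: 0.0
```

Call:
jog_arm:
  motion:
    - [0, 0, 0.015, 0, 0, 0.135, -1]
    - [0, 0, 0, 0, 0, 0, -1]
    - [0, 0, 0, 0, 0, 0, -1]

```text
time_s: 4.0
ee_pos: [0.5771, -0.0266, 0.1158]
eef_rot: [-3.142, 0.0, 1.927]
force: [0.6, -0.6, -0.3]
grip_width: 0.0005
grip_force: 0.0
```

Call:
jog_arm:
  motion:
    - [0.001, -0.005, 0.02, 0, 0, 0, -1]
    - [0, 0, 0.02, 0, 0, 0, -1]
    - [0, 0, 0.01, 0, 0, 0, -1]
    - [0, 0, 0, 0, 0, 0, -1]

```text
time_s: 4.4
ee_pos: [0.5717, -0.0273, 0.065]
eef_rot: [-3.141, -0.001, 1.925]
force: [-0.2, 0.2, -0.2]
grip_width: 0.0005
grip_force: 0.0
```

Run:
```python
from h import *
for i in range(4):
    o=ctrl.get_obs();print(o['ee_pos'],o['force'])
    b=ctrl.camera('side')
b=cv2.convertScaleAbs(b,alpha=1.6)
crop(b,235,175,330,255,8,'pics/c3.png')
print((proj('side',[o['ee_pos'],[.5785,-.045,.057]])-[235,175])*8)
```

```text
[ 0.57172897 -0.02731377  0.06503424] [-0.15845307  0.20103879 -0.21795926]
[ 0.57221729 -0.02735732  0.06597179] [ 0.9863017   0.77994703 -0.22096714]
[ 0.57250837 -0.02740849  0.06647215] [ 0.7159978  -0.21719588  0.52775994]
[ 0.57259918 -0.02738829  0.06663096] [-0.03561573  0.71036923  0.93498957]
[[302.05631561 255.07229094]
 [336.37483611 298.44327055]]
```

View pics/c3.png

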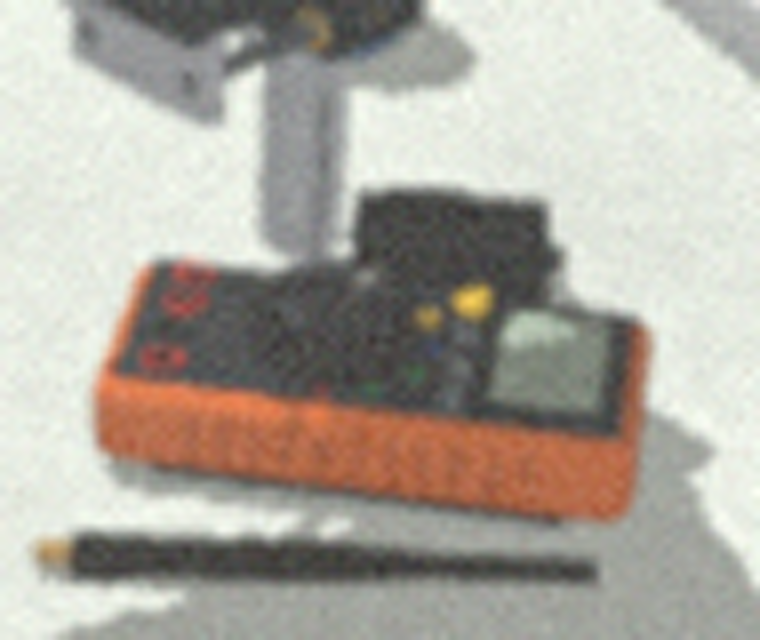

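The finger hovers over the far-left part of the dial top at crop px (302,250), as predicted. I'm lowering it slowly until it touches.

Call:
jog_arm:
  motion:
    - [0, 0, 0.004, 0, 0, 0, -1]
    - [0, 0, 0.002, 0, 0, 0, -1]
    - [0, 0, 0.001, 0, 0, 0, -1]
    - [0, 0, 0, 0, 0, 0, -1]
    - [0, 0, 0, 0, 0, 0, -1]

```text
time_s: 5.1
ee_pos: [0.572, -0.0274, 0.0585]
eef_rot: [-3.142, 0.0, 1.923]
force: [0.5, 0.7, 0.4]
grip_width: 0.0011
grip_force: 0.0
```

Call:
jog_arm:
  motion:
    - [0, 0, 0.001, 0, 0, 0, -1]
    - [0, 0, 0, 0, 0, 0, -1]

```text
time_s: 5.3
ee_pos: [0.5719, -0.0273, 0.0573]
eef_rot: [-3.141, -0.0, 1.923]
force: [0.3, 0.2, 0.2]
grip_width: 0.0007
grip_force: 0.0
```

Call:
jog_arm:
  motion:
    - [0, 0, 0.001, 0, 0, 0, -1]
    - [0, 0, 0, 0, 0, 0, -1]

```text
time_s: 5.5
ee_pos: [0.5723, -0.0273, 0.0572]
eef_rot: [3.141, 0.0, 1.923]
force: [-1.5, 1.1, 7.4]
grip_width: 0.0004
grip_force: 3.4
```

Contact at 7 N. Now I'll sweep clockwise about the dial axis.

Call:
jog_arm:
  motion:
    - [-2e-05, 0.001, 0, 0, 0, 0.05, -1]
    - [-2e-05, 0.001, 0, 0, 0, 0.05, -1]
    - [-2e-05, 0.001, 0, 0, 0, 0.05, -1]
    - [-2e-05, 0.001, 0, 0, 0, 0.05, -1]

```text
time_s: 5.9
ee_pos: [0.5761, -0.0262, 0.0572]
eef_rot: [3.141, -0.0, 1.721]
force: [-1.8, 1.5, 8.2]
grip_width: 0.0002
grip_force: 3.8
```

Call:
jog_arm:
  motion:
    - [-2e-05, 0.001, 0, 0, 0, 0.05, -1]
    - [-2e-05, 0.001, 0, 0, 0, 0.05, -1]

```text
time_s: 6.1
ee_pos: [0.5784, -0.026, 0.0572]
eef_rot: [3.14, -0.0, 1.621]
force: [0.7, 0.9, 5.1]
grip_width: 0.0007
grip_force: 2.7
```

Call:
jog_arm:
  motion:
    - [-2e-05, 0.001, 0, 0, 0, 0.05, -1]
    - [-2e-05, 0.001, 0, 0, 0, 0.05, -1]
    - [-2e-05, 0.001, 0, 0, 0, 0.05, -1]
    - [-2e-05, 0.001, 0, 0, 0, 0.05, -1]
    - [0, 0, 0, 0, 0, 0, -1]

```text
time_s: 6.6
ee_pos: [0.5824, -0.0262, 0.0572]
eef_rot: [3.14, -0.0, 1.421]
force: [-0.1, 0.6, 7.3]
grip_width: 0.0008
grip_force: 3.2
```

Call:
jog_arm:
  motion:
    - [0, 0, -0.003, 0, 0, 0, -1]
    - [0, 0, -0.02, 0, 0, 0, -1]
    - [0, 0, -0.04, 0, 0, 0, -1]
    - [-0.02, -0.04, -0.02, 0, 0, 0, -1]
    - [-0.02, -0.04, 0, 0, 0, 0, -1]

```text
time_s: 7.1
ee_pos: [0.4969, -0.0544, 0.1419]
eef_rot: [3.137, 0.0, 1.424]
force: [-0.4, -0.3, -1.0]
grip_width: 0.0005
grip_force: 0.0
```

Call:
jog_arm:
  motion:
    - [0, -0.045, 0, 0, 0, 0, -1]
    - [0, -0.045, 0, 0, 0, 0, -1]
    - [0, -0.045, 0, 0, 0, 0, -1]
    - [0, 0, 0, 0, 0, 0, -1]

```text
time_s: 7.5
ee_pos: [0.3594, -0.0334, 0.1393]
eef_rot: [-3.141, -0.0, 1.423]
force: [1.1, -0.6, 0.4]
grip_width: 0.0005
grip_force: 0.0
```

Run:
```python
from h import *
print(ctrl.get_obs()['ee_pos'])
a=cv2.convertScaleAbs(mean('top',4),alpha=1.6);crop(a,235,130,325,215,6.6,'pics/c4.png')
from fit import *
print(*fit())
```

```text
[ 0.35935974 -0.03343972  0.13926354]
[ 0.59153295 -0.05408359 -0.60693945] [('top', np.float64(0.9342), array([-0.3 ,  0.53])), ('side', np.float64(0.8222), array([ 0.6 , -0.23]))]
```

View pics/c4.png

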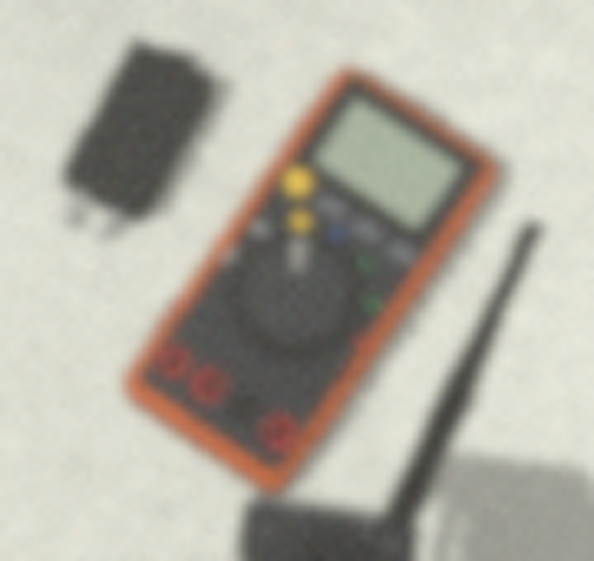

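The pointer now ends at crop px (297,255), aimed at the yellow dot at (300,220), and the meter hasn't moved. Next is the key, at about (0.635,-0.0475).

Call:
jog_arm:
  motion:
    - [0.004, 0.039, 0, 0, 0, 0, -1]
    - [0.004, 0.039, 0, 0, 0, 0, -1]
    - [0.004, 0.039, 0, 0, 0, 0, -1]
    - [0.004, 0.039, 0, 0, 0, 0, -1]
    - [0.004, 0.039, 0, 0, 0, 0, -1]

```text
time_s: 8.6
ee_pos: [0.5606, -0.0431, 0.139]
eef_rot: [-3.141, 0.0, 1.423]
force: [-0.8, -0.7, 0.9]
grip_width: 0.0005
grip_force: 0.0
```

Call:
jog_arm:
  motion:
    - [0.004, 0.04, 0, 0, 0, 0, -1]
    - [0.002, 0.04, 0, 0, 0, 0, -1]
    - [0, 0, 0.035, 0, 0, 0, -1]
    - [0, 0, 0.035, 0, 0, 0, -1]
    - [0, 0, 0, 0, 0, 0, -1]

```text
time_s: 9.1
ee_pos: [0.6367, -0.0486, 0.0643]
eef_rot: [-3.133, 0.0, 1.423]
force: [0.2, -0.1, -0.0]
grip_width: -0.0
grip_force: 0.0
```

Call:
jog_arm:
  motion:
    - [0, 0, 0, 0, 0, 0, -1]
    - [0, 0, 0, 0, 0, 0, -1]

```text
time_s: 9.3
ee_pos: [0.64, -0.0491, 0.0718]
eef_rot: [3.139, -0.0, 1.423]
force: [0.6, -0.2, 0.3]
grip_width: 0.0007
grip_force: 0.0
```

Run:
```python
from h import *
b=mean('side',3);o=ctrl.get_obs();print(o['ee_pos'],o['force'])
b=cv2.convertScaleAbs(b,alpha=1.6)
crop(b,255,175,330,245,8,'pics/c5.png')
print((proj('side',[o['ee_pos'],[.635,-.0475,.047]])-[255,175])*8)
```

```text
[ 0.63973268 -0.04907546  0.07122934] [-0.14405291  0.10238529  1.29045849]
[[334.04489305 238.12725201]
 [316.08290922 294.30474842]]
```

View pics/c5.png

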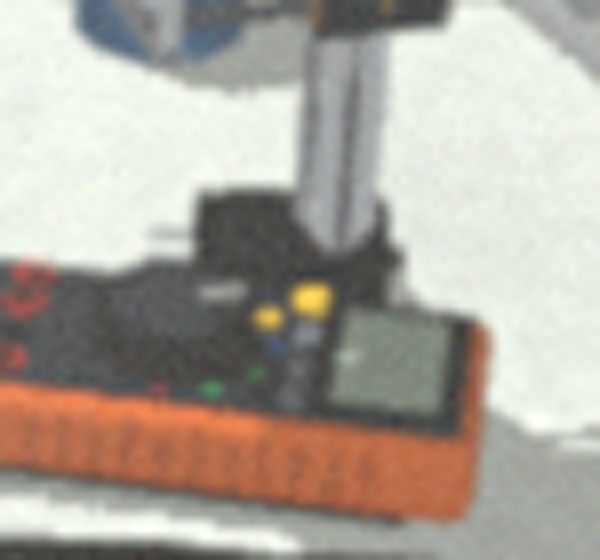

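The fingertip is at px (335,245), just +x of the key at (312,298). I'm correcting by about 5 mm and going down.

Call:
jog_arm:
  motion:
    - [0.001, -0.005, 0.008, 0, 0, 0, -1]
    - [0, 0, 0.006, 0, 0, 0, -1]
    - [0, 0, 0.004, 0, 0, 0, -1]
    - [0, 0, 0, 0, 0, 0, -1]
    - [0, 0, 0, 0, 0, 0, -1]

```text
time_s: 9.95
ee_pos: [0.6343, -0.0473, 0.0513]
eef_rot: [-3.141, 0.0, 1.423]
force: [-0.5, 0.8, 1.5]
grip_width: 0.0005
grip_force: 0.0
```

Call:
jog_arm:
  motion:
    - [0, 0, 0.002, 0, 0, 0, -1]
    - [0, 0, 0.002, 0, 0, 0, -1]
    - [0, 0, 0, 0, 0, 0, -1]
    - [0, 0, 0, 0, 0, 0, -1]

```text
time_s: 10.35
ee_pos: [0.6343, -0.0473, 0.0475]
eef_rot: [-3.142, 0.0, 1.423]
force: [-0.6, 0.3, -0.1]
grip_width: 0.0006
grip_force: 0.0
```

Call:
jog_arm:
  motion:
    - [0, 0, 0.001, 0, 0, 0, -1]
    - [0, 0, 0.0005, 0, 0, 0, -1]
    - [0, 0, 0, 0, 0, 0, -1]

```text
time_s: 10.65
ee_pos: [0.6344, -0.0473, 0.0461]
eef_rot: [3.141, -0.0, 1.423]
force: [0.4, 0.0, 1.8]
grip_width: 0.0007
grip_force: 1.2
```

Call:
jog_arm:
  motion:
    - [0, 0, 0.001, 0, 0, 0, -1]
    - [0, 0, 0, 0, 0, 0, -1]

```text
time_s: 10.85
ee_pos: [0.6343, -0.0473, 0.045]
eef_rot: [3.141, 0.0, 1.423]
force: [-0.8, -0.3, 3.1]
grip_width: 0.0001
grip_force: 1.7
```

Call:
jog_arm:
  motion:
    - [0, 0, 0.0008, 0, 0, 0, -1]
    - [0, 0, 0, 0, 0, 0, -1]

```text
time_s: 11.05
ee_pos: [0.6344, -0.0473, 0.0443]
eef_rot: [3.141, 0.0, 1.423]
force: [-0.6, 0.8, 4.7]
grip_width: 0.0004
grip_force: 2.1
```

Call:
jog_arm:
  motion:
    - [0, 0, 0.0005, 0, 0, 0, -1]
    - [0, 0, 0, 0, 0, 0, -1]
    - [0, 0, 0, 0, 0, 0, -1]

```text
time_s: 11.35
ee_pos: [0.6344, -0.0473, 0.0442]
eef_rot: [3.141, 0.0, 1.423]
force: [-3.1, 0.5, 9.2]
grip_width: 0.0006
grip_force: 4.2
```

The key has bottomed out: z has stopped at 0.0442 and the force has jumped to 9 N. I'm letting go and backing off.

Call:
jog_arm:
  motion:
    - [0, 0, -0.004, 0, 0, 0, -1]
    - [0, 0, -0.02, 0, 0, 0, -1]
    - [0, 0, -0.04, 0, 0, 0, -1]
    - [0, 0, -0.04, 0, 0, 0, -1]
    - [0, -0.04, 0, 0, 0, 0, -1]

```text
time_s: 11.85
ee_pos: [0.5991, -0.0421, 0.1536]
eef_rot: [3.13, -0.0, 1.422]
force: [0.8, 0.0, 0.1]
grip_width: 0.0002
grip_force: 0.0
```

Call:
jog_arm:
  motion:
    - [0, -0.045, 0, 0, 0, 0, -1]
    - [0, -0.045, 0, 0, 0, 0, -1]
    - [0, -0.045, 0, 0, 0, 0, -1]
    - [0, -0.045, 0, 0, 0, 0, -1]
    - [0, -0.045, 0, 0, 0, 0, -1]

```text
time_s: 12.35
ee_pos: [0.3702, -0.0079, 0.1473]
eef_rot: [-3.141, 0.0, 1.423]
force: [-0.8, 0.1, 0.5]
grip_width: 0.0005
grip_force: 0.0
```

Call:
jog_arm:
  motion:
    - [0, 0, 0, 0, 0, 0, -1]
    - [0, 0, 0, 0, 0, 0, -1]
    - [0, 0, 0, 0, 0, 0, -1]

```text
time_s: 12.65
ee_pos: [0.3731, -0.0083, 0.1479]
eef_rot: [3.141, 0.0, 1.423]
force: [0.3, -0.2, -1.0]
grip_width: 0.0007
grip_force: 0.0
```

Run:
```python
from fit import *
a=cv2.convertScaleAbs(mean('top',4),alpha=1.6);crop(a,235,130,325,215,6.6,'pics/c6.png')
print(*fit());o=ctrl.get_obs();print(o['time_s'],o['ee_pos'],o['force'])
```

```text
[ 0.5913894  -0.05416398 -0.60032842] [('top', np.float64(0.9318), array([-0.32,  0.56])), ('side', np.float64(0.8229), array([ 0.49, -0.25]))]
13.25 [ 0.37219206 -0.00817754  0.14761861] [0.4107571  0.40707999 0.13874469]
```

View pics/c6.png

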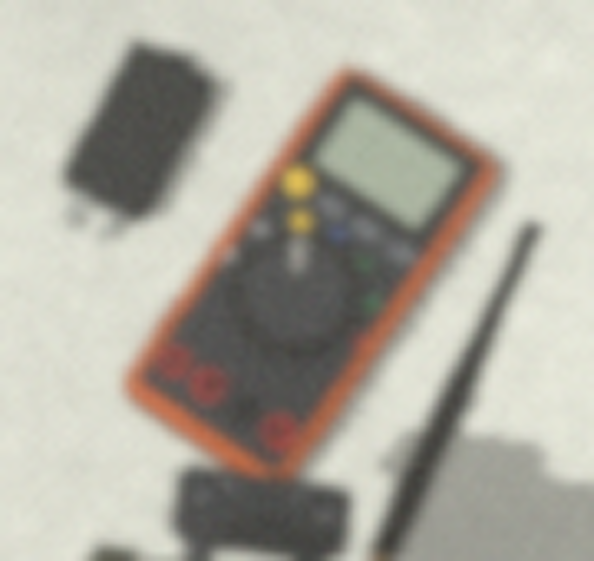

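The pointer at px (297,255) is still on the yellow dot at (300,220), and the meter and the things beside it are where they were. I'm handing in.

```bash
python3 -c "
from station import ctrl
print(ctrl.hand_in())"
```

```text
the job is handed in; nothing more can be done
None
```

The job is handed in at about 13 s: the dial was rubbed one detent clockwise to the yellow dot, then the yellow key was pressed fully down (about 9 N) and let go. The last picture shows the pointer still on the dot and the meter unmoved; the judge's verdict was not shown.

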